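# Ballast the hat stand and hold its pole fully out

## Task

Get the telescoping hat stand ready: put iron weights in its sprung ballast tray, one after another, until the tray's pointer rests between the two bars of the gauge, and leave them standing there. Then take the wooden grip on top of the pole, squeeze in its side button to unlock it, and pull the pole straight up past its first stop to its second stop (all the way out). Finish while still holding the grip at full height, because the springs draw the pole back in if it is let go; leave the other things on the bench where they are.

Things in the scene. Friction and masses are not known exactly. Their poses are not given: they have to be found in the camera images.
- stand: Fixed steel foot plate, 215 x 280 x 12 mm, of the hat stand. Origin on the bench, z up. In its axes the upright pole stands at (0, -80) mm, the tray is centred at (0, +80) mm, and a grey gauge post 12 x 30 mm, 117 mm high, stands at (+108, +56) mm. Two thin raised bars on the post's +x face mark the wanted band for the pointer.
- tray (a joint): How far the sprung ballast tray has sunk, m: 0 empty (top), 0.056 bottomed. It sinks straight down, about 18 mm for each weight (spring 218 N/m; weights differ by up to 10 %). The gauge bars lie at 0.026 and 0.046: the pointer must rest between them, which takes two weights.
- tray_pan: The ballast tray: open rectangular aluminium tray, outside 160 mm (its x) by 110 mm (its y) by 22 mm high, walls and floor 4 mm. Axes parallel to the stand's. Origin at the centre of its underside, 81 mm above the bench when empty. A thin dark pointer sticks out of its +x end to 123 mm from the centre and runs down beside the gauge post.
- tray_floor (a point): Centre of the tray's inner floor (top face), 85 mm above the bench when empty; axes as the stand's. It sinks with the tray.
- weight_a: Loose dark iron weight, about 0.4 kg: round foot 46 mm across and 26 mm high, carrying a round upright grip stem 22 mm across up to 60 mm total height. Origin at the centre of its underside. The three weights are alike; any may be used.
- weight_b: Iron weight like weight_a.
- weight_c: Iron weight like weight_a.
- grip_head: Dark wooden grip on the pole's top, axes as the stand's; origin under its centre, on the pole axis, 122 mm above the bench when the pole is in. Body 28 mm wide (y), 42 high, plain back at x = -20 mm, button side at x = +13 mm; above it a cap 33 (x) x 40 (y) x 9 mm, flush with both those faces. It only slides up, 120 mm in all. Pulling takes 2 to 4 N at first, 9 to 12 N beyond the first stop.
- grip_point (a point): Where to squeeze: the midpoint between the back face and the pressed-in button (x = -3 mm, 21 mm above the grip's underside). Close the fingers along the stand's x axis, one on the button, one on the back face; with the button in, the grip is 34 mm wide.
- button_face (a point): Centre of the outer face of the steel release button, a plate 22 mm wide and 34 mm high on the grip's +x side, standing 20 mm from the pole axis when out (40 mm from the back face). Its outward direction is the stand's +x.
- button (a joint): How far the button is pressed in (towards -x), m: 0 out, 0.006 fully in; 4 N to start, 10 N fully in. The pole is locked until it is in by more than 4 mm. It springs out when released.
- pole_inner (a joint): Extension of the pole's thin upper section, m: 0 in, 0.06 at its end, which is the first stop. It comes out first. A light spring draws it back.
- pole_middle (a joint): Extension of the pole's thicker middle section, m: 0 in, 0.06 at its end, which is the second stop. It starts to come out when the upper section has reached the first stop. A stronger spring draws it back.
- spool: Bystander: wooden spool 52 mm across, 55 mm high, upright among the weights. Origin under its centre.
- tin: Bystander: flat brass tin, 40 mm across, 20 mm high, among the weights. Origin under its centre.
- bottle: Bystander: bottle 66 mm across, 140 mm high. Origin under its centre.
- flat_iron: Bystander: flat iron on its round rest, about 115 mm long and 122 mm high. Origin under its centre.
- brush: Bystander: hand brush lying on the bench, about 0.2 m long along its x.
- hat_block: Bystander: domed wooden hat block 160 mm across, 120 mm high. Origin under its centre.
Mind the look-alikes: they are no part of the job. What is shaped like the weight_c but blue, red or yellow is not meant.

How it is judged:
By the outcome, as a careful person would: the job done as asked, in the order asked, and still so for the second after the job is handed in, while the arm keeps its last pose, push and grip.
It also fails if it takes over 70 s, if anything falls off the work surface, if the arm or the gripper's body presses on something with over 40 N, if the wrist force passes 120 N, or if a joint passes its speed limit or range.

## Robot

A 7-joint arm with a two-finger parallel gripper is mounted at the origin on the work surface. World frame = base frame: x ahead of the robot, y to its left, z up, the work surface at z = 0. Lengths are in m, angles in rad, forces in N, time in s.
With the tool pointing down it reaches from about 0.425 to 0.925 m from the base axis. Payload 6.8 kg.
Tool frame: the origin (TCP) lies midway between the tips of the shut fingers; the grasp point (between the pads) lies 19 mm behind it; z points along the fingers, y is the line along which they close (so a half turn about z gives the same grasp; the last joint's range is limited). The gripper opens to 85 mm and grips with 20 to 120 N. Pads are 22 mm wide; open, the fingers measure 114 mm over their backs; the gripper's body (76 mm by 85 mm) begins 54 mm behind the grasp point. The pads swing forward as they close: fully open they stand 13 mm farther back than shut.
Start: joints at [-1.393, 0.477, 0.022, 1.555, -0.011, 1.109, -0.083], TCP at [0.19, 0.648, 0.231] pointing down, gripper open.
Joint ranges: [-2.96, 2.96], [-0.34, 2.1], [-1.41, 1.46], [0.24, 2.44], [-1.37, 4.51], [0.17, 1.92], [-2.96, 2.96]. Speed limits (rad/s): [2.39, 2.39, 3.14, 3.14, 3.14, 3.14, 3.14].

## Interface

Orientations are given as a rotation vector (axis times angle).
In Python, from bench import r gives the robot as it stands. The module is installed in compiled form; this text tells all that it offers.
- The arm moves only by the tool apply_moves, never from a script. Its argument "rows" is a list of rows, each a list of 6 numbers: the shift along the tool's x, y, z scaled (see below), then the turn, a rotation vector about the tool's x, y, z scaled (see below). A call has 1 to 5 rows; each row is the pose to reach, as a shift and turn from the pose commanded when the call began, along the tool's axes at that moment; what a row does not reach only later rows make up. The controller multiplies each number of a shift by 0.25 m and each number of a turn by 90 degrees. A row lasts 1/8 s, in which the tool goes at most 62.5 mm and 10.7 degrees, less where a joint would pass 70% of its speed; a pose out of reach is approached as far as the arm can. A call with a number of a shift or a turn outside -1 to 1 is refused whole. A call with a gripper value outside its range is refused whole. "claw" is the opening, from 0 (shut) to 1 (fully open), set as the call begins (left out, the last holds). The fingers move at their own pace and stop on an object; "newtons" is the grip in N (left out, the last holds). Time passes only in rows, so rows that repeat a pose let the fingers close. It gives the time, the measured TCP pose, the force, the opening and the grip force at its end, in the units of the state.
- r.get_obs(): the state, without advancing time (a new reading comes with each control period).
- r.grab_frame(name): name is "scene" or "top" or "wrist"; returns a dict with "pixels" (480x640x3 uint8, red, green, blue), "intrinsics" (3x3 intrinsics, pixels), "eye" and "attitude" of the camera in the world. Camera axes: x right, y up, looking along -z (the intrinsics and any distortion apply to the point x, -y, -z); pixel columns grow to the right and rows downward; lengths in m; the calibration is good to about 2 mm. A picture is of the moment at which its call begins. There is no depth.
- r.hand_in(): hands the job in; it is judged then, once.
Trained networks look in a picture, given as the dict that the camera call returned (one of the last four; its "shot" number tells which), for a name from the list of things; names that differ only in an ending like _2 or _b are one class to them, and where a whole thing is asked for, a point or a joint stands for the part that bears it (a point fixed in the world has none). Each returns a list of dicts, best first, with "conf" (0 to 1); they miss things now and then, are a little off and sometimes report something else, mostly with a low value. They report only what shows in the picture. A call takes as long as a camera call. They do not tell look-alikes from the thing itself.
- r.search_frame(picture, thing): "rect" ([left, top, width, height] in pixels, round what is visible of it).
- r.outline_of(picture, thing): "pixels" (480x640 bool, what is visible of it) and "rect" ([left, top, width, height] in pixels, round what is visible of it).
- r.landmark_of(picture, thing): "point" ([column, row] in pixels: a listed point, or the origin of a listed thing).
The state is a dict: "clock": time; "joints": joint angles; "qvel": joint speeds; "tau": joint torques, N m; "tcp_pos": TCP position; "orientation": TCP orientation; "contact_force": force on the tool from outside, world axes, zero at the start; "moment": the same for the moment, N m; "grip_width": finger opening in m; "gripper_force": force on a finger pad.
Only numpy, scipy, OpenCV 4.12 (cv2) and the standard library are available. Lean on these libraries where they do the work, as an engineer would, in place of code of your own. Each camera call takes 0.05 s, during which the arm holds its last target. There are 200 camera calls.

## Working session

There is one attempt and no reset: what is moved stays moved. The work goes in short steps, Python scripts to look and compute and a tool call to move; the robot and the scene stay as the last step left them, time stands still between calls to the robot, and variables do not carry over. Pictures are saved under pics/ and viewed, at most 10 in all, crops included, and the job is handed in when it is done.

Besides the shell and the picture viewer there is one more tool, called after "Emit:" as name(argument=value, ...) on one line, values as JSON. apply_moves: Moves the arm, as the interface text tells. Its arguments: {"type":"object","properties":{"rows":{"type":"array","items":{"type":"array","items":{"type":"number"}}},"claw":{"type":"number"},"newtons":{"type":"number"}},"required":["rows"]}

```bash
mkdir -p pics
cat > h.py <<'E'
import numpy as np, cv2
from bench import r
from scipy.spatial.transform import Rotation as R
def att(f):
    a=np.array(f["attitude"],float)
    return a if a.shape==(3,3) else R.from_rotvec(a).as_matrix() if a.size==3 else R.from_quat(a).as_matrix()
def ray(f,p,z):
    K=np.array(f["intrinsics"]);d=np.linalg.inv(K)@[p[0],p[1],1]
    d=att(f)@[d[0],-d[1],-d[2]];e=np.array(f["eye"]);return e+d*(z-e[2])/d[2]
def proj(f,X):
    c=att(f).T@(np.array(X)-f["eye"]);u=np.array(f["intrinsics"])@[c[0],-c[1],-c[2]];return u[:2]/u[2]
def save(n,im): cv2.imwrite("pics/"+n,im[:,:,::-1])
E
python3 - <<'E'
from h import *
np.set_printoptions(precision=3,suppress=True)
o=r.get_obs();print(o)
for n in("top","scene"):
    f=r.grab_frame(n);save(n+"1.png",f["pixels"]);print(n,f["intrinsics"],f["eye"],f["attitude"],f.keys())
    for t in("stand","tray_pan","tray_floor","weight_a","grip_head","grip_point","button_face","spool","tin","bottle","flat_iron","brush","hat_block"):
        for d in r.landmark_of(f,t)[:5]: print(t,np.array(d["point"]).round(1),round(d["conf"],2))
E
```

```text
{'clock': 0.0, 'joints': array([-1.393,  0.478,  0.022,  1.556, -0.011,  1.109, -0.083]), 'qvel': array([ 0.   ,  0.   , -0.   , -0.001, -0.001, -0.001, -0.   ]), 'tau': array([  0.001, -59.646,   1.608, -28.119,   0.012,   0.009,   0.   ]), 'tcp_pos': array([0.19 , 0.647, 0.23 ]), 'orientation': array([-0.447, -3.109,  0.003]), 'contact_force': array([-0.312, -0.427, -0.176]), 'moment': array([ 0.024, -0.047, -0.028]), 'gripper_force': 0.0, 'grip_width': 0.08534396128093281}
top [[540.806   0.    317.171]
 [  0.    540.806 233.593]
 [  0.      0.      1.   ]] [0.359 0.043 1.337] [ 0.129 -0.133 -1.596] dict_keys(['pixels', 'intrinsics', 'eye', 'attitude', 'shot'])
stand [355.1 239. ] 0.7
tray_pan [250.3 232.9] 0.66
tray_floor [323.2 227.5] 0.62
weight_a [260.9 341.2] 0.85
weight_a [295.7 321. ] 0.64
weight_a [195.  283.3] 0.54
weight_a [219.  327.2] 0.53
weight_a [199.4 235.5] 0.51
grip_head [396.6 234.7] 0.84
grip_point [398.6 233.1] 0.78
button_face [402.  223.6] 0.59
spool [249.2 233.1] 0.63
tin [229.  267.5] 0.63
bottle [231.6 180.1] 0.6
bottle [325.1 228.1] 0.2
flat_iron [304.3 
[... 272 characters left out ...]
e', 'shot'])
stand [282.7 256. ] 0.55
tray_pan [298.7 243.2] 0.83
tray_pan [379.4 367.7] 0.29
tray_floor [299.5 247.6] 0.71
tray_floor [391.  328.2] 0.44
tray_floor [430.4 342.3] 0.25
weight_a [428.6 280.7] 0.96
weight_a [433.2 342.9] 0.73
weight_a [403.4 296.4] 0.71
weight_a [448.1 309. ] 0.67
weight_a [384.3 267.8] 0.61
grip_head [272.6 202.5] 0.58
grip_point [272.8 189.4] 0.56
grip_point [403.4 294.3] 0.37
button_face [403.  298.2] 0.44
button_face [264.6 195.5] 0.39
spool [345.2 325.3] 0.59
spool [296.  247.9] 0.32
tin [226.4 322.3] 0.71
tin [390.6 326.4] 0.58
tin [377.8 367.2] 0.2
bottle [296.4 376.2] 0.73
flat_iron [227.9 324.9] 0.92
brush [249.7 190.4] 0.9
hat_block [473.5 434.5] 0.77
```

View pics/top1.png

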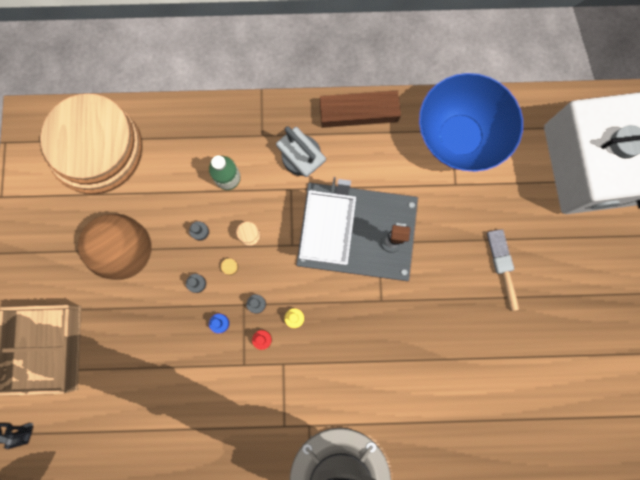

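View pics/scene1.png

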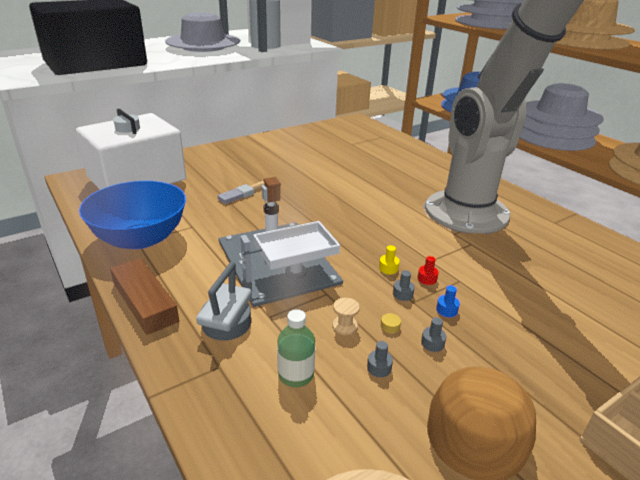

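Top view: the dark weights are at (198,230), (195,283) and (256,303). The things that could be mistaken for them are blue (218,323), red (262,340), yellow (294,318), the tin (229,267) and the spool (248,233). The tray is at (328,227) and the grip at (399,233). In the scene view the dark weights are at (404,287), (433,336) and (380,360). I choose the three dark ones and check them in a close crop.

Run:
```python
from h import *
np.set_printoptions(precision=3,suppress=True)
f=r.grab_frame("top");im=f["pixels"]
save("crop.png",cv2.resize(im[165:345,180:430],None,fx=3.2,fy=3.2,interpolation=cv2.INTER_CUBIC)[:600,:800])
for n in("top","scene"):
    f=r.grab_frame(n)
    for d in r.outline_of(f,"weight_a"):
        m=d["pixels"];c=f["pixels"][m].mean(0);p=[d["rect"][0]+d["rect"][2]/2,d["rect"][1]+d["rect"][3]/2]
        print(n,d["rect"],c.round(),round(d["conf"],2),ray(f,p,.02))
    for d in r.landmark_of(f,"weight_a"): print("lm",np.array(d["point"]).round(1),ray(f,d["point"],0)[:2],round(d["conf"],2))
f=r.grab_frame("top")
for t,z in(("grip_head",.122),("grip_point",.143),("tray_floor",.085),("button_face",.143)):
    for d in r.landmark_of(f,t): print(t,ray(f,d["point"],z)[:2],round(d["conf"],2))
```

```text
top [246.2, 295.6, 18.8, 17.5] [108. 109. 108.] 0.87 [0.411 0.19  0.02 ]
top [283.3, 312.2, 18.7, 14.8] [244. 233. 114.] 0.86 [0.372 0.102 0.02 ]
top [253.4, 331.0, 19.5, 19.4] [224.  70.  66.] 0.84 [0.324 0.173 0.02 ]
top [185.3, 273.2, 23.2, 21.0] [107. 106. 105.] 0.79 [0.465 0.332 0.02 ]
top [188.8, 222.0, 22.5, 17.4] [109. 107. 104.] 0.77 [0.596 0.326 0.02 ]
top [209.3, 315.5, 21.6, 17.3] [ 73. 110. 206.] 0.53 [0.366 0.276 0.02 ]
lm [220.5 323.5] [0.368 0.279] 0.82
lm [259.3 339.3] [0.327 0.184] 0.8
lm [193.5 281.5] [0.472 0.345] 0.73
lm [294.4 316.4] [0.38  0.098] 0.73
lm [199.4 232.1] [0.596 0.331] 0.67
scene [378.5, 247.7, 21.0, 28.1] [195. 175.   4.] 0.76 [0.374 0.099 0.02 ]
scene [390.7, 272.6, 21.2, 27.6] [85. 90. 93.] 0.75 [0.413 0.186 0.02 ]
scene [418.5, 313.9, 30.4, 38.6] [88. 91. 93.] 0.74 [0.458 0.332 0.02 ]
scene [438.6, 285.1, 18.1, 34.1] [ 32.  88. 173.] 0.64 [0.365 0.278 0.02 ]
scene [417.1, 256.6, 20.7, 28.2] [172.  32.  23.] 0.6 [0.321 0.173 0.02 ]
scene [368.8, 339.4, 21.0, 36.1] [88. 93. 97.] 0.57 [0.59  0.325 0.02 ]
scene [242.2, 216.8, 98.5, 56.0] [191. 193. 197.] 0.27 [ 0.533 -0.082  0.02 ]
lm [431.1 343.9] [0.466 0.337] 0.93
lm [385.6 269.7] [0.382 0.099] 0.91
lm [425.6 279.9] [0.328 0.179] 0.79
lm [378.4 365.1] [0.59  0.325] 0.77
lm [402.6 295. ] [0.411 0.193] 0.61
lm [448.6 313.9] [0.371 0.292] 0.58
grip_head [ 0.545 -0.145] 0.82
grip_point [ 0.556 -0.148] 0.81
grip_point [0.56  0.188] 0.23
tray_floor [0.584 0.019] 0.79
button_face [0.407 0.174] 0.7
button_face [ 0.578 -0.147] 0.54
button_face [ 0.552 -0.142] 0.4
```

View pics/crop.png

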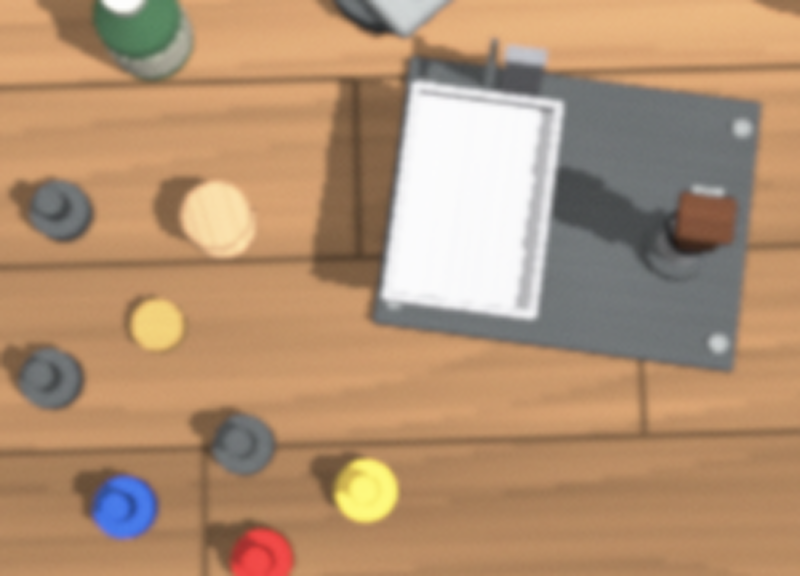

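The crop confirms three dark-grey weights at crop (60,210), (50,378) and (242,445). The blue, red and yellow ones are decoys. Tray rim corners are at crop (412,82), (563,102), (538,317) and (382,300), and plate corners at (412,60), (760,103), (732,370) and (374,322). I'll use the two dark weights farthest left.

```bash
cat >> h.py <<'E'
def go(p,yaw,mod=True):
    """row to reach TCP p with closing axis (tool y) at world angle yaw, pointing down"""
    o=r.get_obs();M=R.from_rotvec(o["orientation"]);best=None
    for k in((0,1) if mod else (0,)):
        a=yaw+k*np.pi;y=np.array([np.cos(a),np.sin(a),0]);z=np.array([0,0,-1.])
        T=R.from_matrix(np.column_stack([np.cross(y,z),y,z]));d=(M.inv()*T).as_rotvec()
        if best is None or np.linalg.norm(d)<np.linalg.norm(best): best=d
    s=M.inv().apply(np.array(p)-o["tcp_pos"])/.25
    print("row",s.round(3),(best/(np.pi/2)).round(3),"at",o["tcp_pos"].round(4),"F",np.round(o["contact_force"],1),"w",round(o["grip_width"],4),"j7",round(o["joints"][6],2))
E
python3 - <<'E'
from h import *
np.set_printoptions(precision=4,suppress=True)
f=r.grab_frame("top")
def P(l,z): return np.array([ray(f,[180+(u+.5)/3.2-.5,165+(v+.5)/3.2-.5],z)[:2] for u,v in l])
t=P([(412,82),(563,102),(538,317),(382,300)],.103);p=P([(412,60),(760,103),(732,370),(374,322)],.012);c=P([(682,190),(738,197),(733,250),(676,243)],.173)
def fit(src,dst):
    s0=src.mean(0);d0=dst.mean(0);a=src-s0;b=dst-d0
    th=np.arctan2((a[:,0]*b[:,1]-a[:,1]*b[:,0]).sum(),(a*b).sum());Q=np.array([[np.cos(th),-np.sin(th)],[np.sin(th),np.cos(th)]])
    return th,d0-Q@s0,(b-a@Q.T)
L=lambda hx,hy,cx,cy:np.array([(cx+hx,cy+hy),(cx+hx,cy-hy),(cx-hx,cy-hy),(cx-hx,cy+hy)])
for s,d in((L(.08,.055,0,.08),t),(L(.1075,.14,0,0),p),(L(.0165,.02,-.0035,-.08),c)): print(*fit(s,d))
S=np.vstack([L(.08,.055,0,.08),L(.1075,.14,0,0)]);th,o,res=fit(S,np.vstack([t,p]));print("all",th,o,res)
Q=np.array([[np.cos(th),-np.sin(th)],[np.sin(th),np.cos(th)]])
for q in((0,.08),(-.035,.08),(.035,.08),(-.003,-.08)): print(q,o+Q@q)
go([.594,.326,.15],th+np.pi/2); go([.462,.335,.15],th+np.pi/2)
# reprojection of weights in both cameras for dark blob comparison
E
```

```text
-0.15485698197790673 [ 0.5687 -0.067 ] [[ 0.0009  0.0005]
 [-0.0004 -0.0008]
 [ 0.0005 -0.0012]
 [-0.001   0.0015]]
-0.16088686856880868 [ 0.5851 -0.0641] [[-0.0034 -0.002 ]
 [-0.0013  0.0022]
 [ 0.0024  0.0017]
 [ 0.0023 -0.0018]]
-0.15525715496872533 [ 0.5652 -0.0663] [[ 0.0018 -0.0011]
 [ 0.0021  0.0004]
 [-0.0018  0.0008]
 [-0.0021 -0.0002]]
all -0.14456685859068316 [ 0.5773 -0.0656] [[-0.0064 -0.002 ]
 [-0.0088 -0.0031]
 [-0.0078 -0.0018]
 [-0.0081  0.0007]
 [ 0.0063 -0.0026]
 [ 0.004   0.0023]
 [ 0.0081  0.0053]
 [ 0.0126  0.0011]]
(0, 0.08) [0.5888 0.0136]
(-0.035, 0.08) [0.5542 0.0186]
(0.035, 0.08) [0.6234 0.0085]
(-0.003, -0.08) [ 0.5628 -0.1443]
row [-1.912 -0.779  0.325] [-0.   -0.   -0.09] at [0.1903 0.6476 0.2313] F [ 0.4 -0.4 -0.5] w 0.0852 j7 -0.08
row [-1.395 -0.893  0.325] [-0.   -0.   -0.09] at [0.1903 0.6476 0.2313] F [ 0.4 -0.4 -0.5] w 0.0852 j7 -0.08
```

Emit:
apply_moves(rows=[[-0.93,-0.6,0,0,0,-0.09],[-0.93,-0.6,0,0,0,-0.09],[-0.93,-0.6,0,0,0,-0.09],[-0.93,-0.6,0,0,0,-0.09],[-0.93,-0.6,0,0,0,-0.09]], claw=1)

```text
clock: 2.68
tcp_pos: [0.3744, 0.4343, 0.2317]
orientation: [0.236, 3.131, -0.001]
contact_force: [0.4, 0.7, -0.6]
grip_width: 0.0852
gripper_force: 0.0
```

Run:
```python
from h import *
go([.462,.335,.17],-.155+np.pi/2)
```

```text
row [-0.406 -0.34   0.247] [-0.     0.001  0.003] at [0.3744 0.4343 0.2317] F [ 0.4  0.7 -0.6] w 0.0852 j7 0.47
```

Emit:
apply_moves(rows=[[-0.406,-0.34,0.247,0,0,0.003],[-0.406,-0.34,0.247,0,0,0.003],[-0.406,-0.34,0.247,0,0,0.003],[-0.406,-0.34,0.247,0,0,0.003]])

```text
clock: 3.18
tcp_pos: [0.4601, 0.3376, 0.169]
orientation: [-0.24, -3.132, 0.002]
contact_force: [0.3, 0.0, -0.0]
grip_width: 0.0854
gripper_force: 0.0
```

```bash
cat >> h.py <<'E'
def weights(f,dark=True):
    for d in r.outline_of(f,"weight_a"):
        m=d["pixels"];c=f["pixels"][m].mean(0);x,y,w,h=d["rect"]
        if np.ptp(c)<30: print("W",np.round(d["rect"]),round(d["conf"],2),"rectc@.03",ray(f,[x+w/2,y+h/2],.03)[:2].round(4))
    for d in r.landmark_of(f,"weight_a"): print("lm",np.round(d["point"],1),ray(f,d["point"],0)[:2].round(4),round(d["conf"],2))
E
python3 - <<'E'
from h import *
f=r.grab_frame("wrist");save("w1.png",f["pixels"]);print(f["eye"],f["attitude"],f["intrinsics"][0]);weights(f)
o=r.get_obs();print(o["tcp_pos"],proj(f,[.462,.335,.06]),proj(f,o["tcp_pos"]))
E
```

```text
[0.38114441 0.35003953 0.31103144] [-0.26515526 -0.22651309  1.40531297] [400.01238647   0.         322.03221525]
W [290. 190.  66.  66.] 0.94 rectc@.03 [0.4638 0.3377]
W [312. 334.  55.  77.] 0.92 rectc@.03 [0.5944 0.3321]
W [ 68. 150.  90.  63.] 0.65 rectc@.03 [0.411  0.1949]
lm [339.3 357.6] [0.6012 0.3319] 0.84
lm [75.6 61.1] [0.3262 0.1798] 0.81
lm [321.5 218.2] [0.4683 0.336 ] 0.73
lm [125.5 178.2] [0.4129 0.1894] 0.72
lm [225.3  96.1] [0.3656 0.2803] 0.66
[0.45850242 0.34133408 0.1702008 ] [318.39422402 234.14399115] [330.25221763 310.26009428]
```

View pics/w1.png

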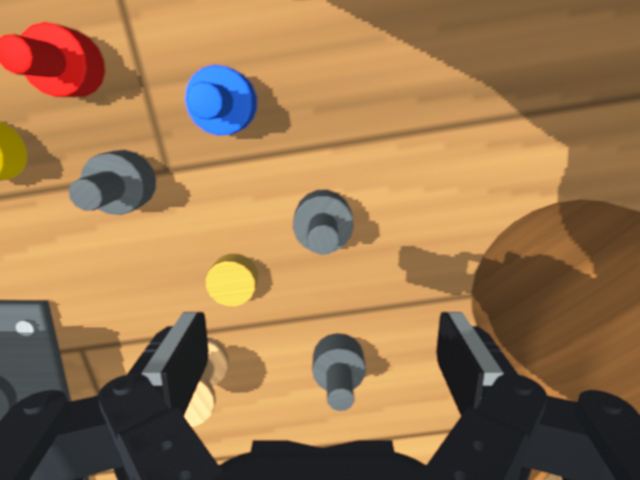

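The wrist view shows the target weight's foot at (323,222) and its stem top at (322,239). The second dark weight has its stem top at (341,399). The first needs a correction of about 5 mm.

Run:
```python
from h import *
f=r.grab_frame("wrist")
print(ray(f,[322,240],.06),ray(f,[341,401],.06))
import time
P=[]
for i in range(4):
    r.grab_frame("wrist");P.append(r.get_obs()["tcp_pos"])
print(np.array(P).round(4))
go([.4645,.3365,.033],-.155+np.pi/2)
```

```text
[0.46528647 0.34081165 0.06      ] [0.59719568 0.33612736 0.06      ]
[[0.4584 0.3413 0.1702]
 [0.4585 0.341  0.1701]
 [0.4587 0.3408 0.17  ]
 [0.4588 0.3405 0.17  ]]
row [-0.025 -0.013  0.548] [0.001 0.    0.005] at [0.4588 0.3405 0.17  ] F [-0.1  0.1 -0.3] w 0.0856 j7 0.72
```

Emit:
apply_moves(rows=[[-0.026,-0.002,0.25,0,0,0],[-0.026,-0.002,0.45,0,0,0],[-0.026,-0.002,0.545,0,0,0],[-0.026,-0.002,0.545,0,0,0]])

```text
clock: 4.08
tcp_pos: [0.4643, 0.3375, 0.0317]
orientation: [-0.233, -3.13, 0.004]
contact_force: [0.0, -0.6, 0.6]
grip_width: 0.0854
gripper_force: 0.0
```

Emit:
apply_moves(rows=[[0,0,0,0,0,0],[0,0,0,0,0,0],[0,0,0,0,0,0],[0,0,0,0,0,0],[0,0,0,0,0,0]], claw=0, newtons=50)

```text
clock: 4.7
tcp_pos: [0.466, 0.3381, 0.0342]
orientation: [0.234, 3.132, 0.001]
contact_force: [-0.8, -1.5, 5.5]
grip_width: 0.0205
gripper_force: 48.6
```

Emit:
apply_moves(rows=[[0,0,-0.25,0,0,0],[0,0,-0.5,0,0,0],[0,0,-0.68,0,0,0],[0,0,-0.68,0,0,0]])

```text
clock: 5.2
tcp_pos: [0.4674, 0.3393, 0.207]
orientation: [0.234, 3.128, 0.009]
contact_force: [-0.2, -0.2, -4.0]
grip_width: 0.02
gripper_force: 50.7
```

Run:
```python
from h import *
go([.5448,.0177,.2],-.155+np.pi/2)
```

```text
row [-0.498 -1.226  0.023] [0.004 0.003 0.004] at [0.4674 0.3393 0.207 ] F [-0.2 -0.2 -4. ] w 0.02 j7 0.73
```

Emit:
apply_moves(rows=[[-0.4,-0.98,0,0,0,0],[-0.4,-0.98,0,0,0,0],[-0.4,-0.98,0,0,0,0],[-0.4,-0.98,0,0,0,0],[-0.4,-0.98,0,0,0,0]])

```text
clock: 5.82
tcp_pos: [0.5273, 0.0749, 0.2014]
orientation: [-0.246, -3.129, 0.005]
contact_force: [-0.7, 0.1, -3.3]
grip_width: 0.0204
gripper_force: 50.5
```

Run:
```python
from h import *
f=r.grab_frame("wrist");save("w2.png",f["pixels"])
go([.5448,.0177,.17],-.155+np.pi/2)
# predicted tray rim corners and cap in wrist view
o=np.array([.567,-.0667]);c,s=np.cos(-.155),np.sin(-.155)
for x,y,z in((.08,.135,.103),(.08,.025,.103),(-.08,.025,.103),(-.08,.135,.103),(-.0365,-.08,.173)):
    print(proj(f,[o[0]+c*x-s*y,o[1]+s*x+c*y,z]).round(1))
```

```text
row [-0.105 -0.217  0.127] [-0.002 -0.002 -0.001] at [0.5275 0.0754 0.2015] F [-1.  -1.9 -3.6] w 0.0204 j7 1.23
[324.1 416.3]
[176.4 416.2]
[146.6 207.4]
[324.1 207.3]
[-115.9  329.4]
```

View pics/w2.png

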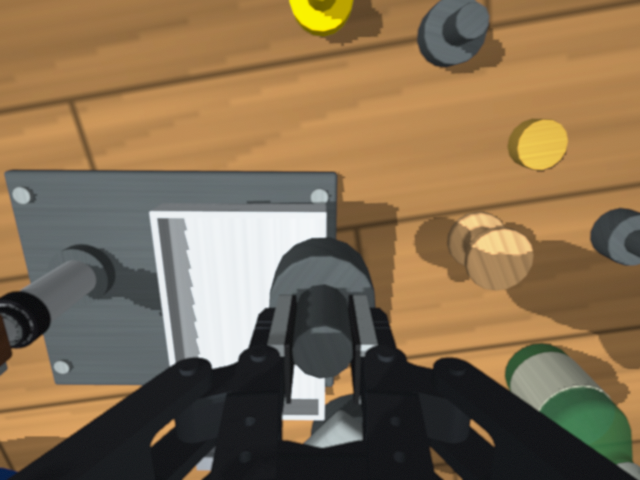

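The wrist view shows tray rim corners at (150,211), (327,208) and (323,418), against predictions of (147,207), (324,207) and (324,416). The stand pose is good to about 2 mm, and the weight is held upright.

Emit:
apply_moves(rows=[[-0.105,-0.217,0,0,0,0],[-0.105,-0.217,0.1,0,0,0],[-0.105,-0.217,0.2,0,0,0],[-0.105,-0.217,0.3,0,0,0],[-0.105,-0.217,0.3,0,0,0]])

```text
clock: 6.5
tcp_pos: [0.5434, 0.0249, 0.1255]
orientation: [-0.23, -3.127, 0.001]
contact_force: [0.0, -0.2, -2.2]
grip_width: 0.0205
gripper_force: 50.6
```

Run:
```python
from h import *
go([.5448,.0177,.103],-.155+np.pi/2)
```

```text
row [-0.01  -0.027  0.09 ] [-0.001 -0.004  0.005] at [0.5434 0.0249 0.1255] F [ 0.  -0.2 -2.2] w 0.0205 j7 1.39
```

Emit:
apply_moves(rows=[[-0.01,-0.02,0.03,0,0,0],[-0.01,-0.02,0.06,0,0,0],[-0.01,-0.02,0.085,0,0,0],[-0.01,-0.02,0.085,0,0,0],[-0.01,-0.02,0.085,0,0,0]])

```text
clock: 7.12
tcp_pos: [0.5481, 0.0179, 0.1074]
orientation: [0.234, 3.132, 0.0]
contact_force: [0.8, 0.2, -0.8]
grip_width: 0.0202
gripper_force: 50.9
```

Emit:
apply_moves(rows=[[0,0,0,0,0,0],[0,0,0,0,0,0],[0,0,0,0,0,0],[0,0,0,0,0,0]], claw=0.65)

```text
clock: 7.62
tcp_pos: [0.5477, 0.0181, 0.1071]
orientation: [-0.234, -3.133, -0.0]
contact_force: [0.6, -0.2, -1.0]
grip_width: 0.0556
gripper_force: 0.0
```

Emit:
apply_moves(rows=[[0,0,-0.15,0,0,0],[0,0,-0.38,0,0,0],[0,0,-0.38,0,0,0]])

```text
clock: 8.0
tcp_pos: [0.5508, 0.0181, 0.2065]
orientation: [0.234, 3.124, 0.004]
contact_force: [0.3, -0.2, -0.8]
grip_width: 0.0558
gripper_force: 0.0
```

Run:
```python
from h import *
go([.594,.331,.2],-.155+np.pi/2)
```

```text
row [0.016 1.263 0.03 ] [0.002 0.005 0.004] at [0.5508 0.0181 0.2065] F [ 0.3 -0.2 -0.8] w 0.0558 j7 1.37
```

Emit:
apply_moves(rows=[[0.01,1,0,0,0,0],[0.01,1,0,0,0,0],[0.01,1,0,0,0,0],[0.01,1,0,0,0,0],[0.01,1,0,0,0,0]], claw=1)

```text
clock: 8.62
tcp_pos: [0.5806, 0.273, 0.2005]
orientation: [-0.219, -3.132, -0.004]
contact_force: [-0.1, -0.5, -0.5]
grip_width: 0.0852
gripper_force: 0.0
```

Run:
```python
from h import *
go([.596,.333,.16],-.155+np.pi/2)
```

```text
row [-0.028  0.246  0.162] [ 0.001 -0.001  0.01 ] at [0.5806 0.273  0.2005] F [-0.1 -0.5 -0.5] w 0.0852 j7 0.98
```

Emit:
apply_moves(rows=[[-0.026,0.246,0.15,0,0,0],[-0.026,0.246,0.15,0,0,0],[-0.026,0.246,0.15,0,0,0]])

```text
clock: 9.0
tcp_pos: [0.5974, 0.3247, 0.1631]
orientation: [-0.233, -3.131, 0.003]
contact_force: [0.1, 0.2, -0.6]
grip_width: 0.0852
gripper_force: 0.0
```

Run:
```python
from h import *
for n in("scene","top"):
    f=r.grab_frame(n)
    for t in("bottle","spool"):
        for d in r.landmark_of(f,t)[:1]: print(n,t,ray(f,d["point"],0)[:2].round(3),round(d["conf"],2))
        for d in r.outline_of(f,t)[:1]: x,y,w,h=d["rect"];print(t,d["rect"],ray(f,[x+w/2,y+h/2],.05).round(3))
f=r.grab_frame("wrist");save("w3.png",f["pixels"]);weights(f);o=r.get_obs();print(proj(f,o["tcp_pos"]));
go([.596,.333,.035],-.155+np.pi/2)
```

```text
scene bottle [0.73  0.259] 0.82
bottle [277.6, 310.2, 34.7, 74.5] [0.725 0.247 0.05 ]
scene spool [0.576 0.204] 0.64
spool [332.7, 298.6, 27.4, 33.3] [0.595 0.226 0.05 ]
top bottle [0.739 0.258] 0.79
bottle [212.0, 156.1, 29.2, 32.1] [0.734 0.255 0.05 ]
top spool [0.589 0.209] 0.78
spool [237.1, 222.4, 26.7, 21.6] [0.58  0.198 0.05 ]
W [57.  0. 46.  9.] 0.94 rectc@.03 [0.4407 0.1992]
W [300. 180.  62.  63.] 0.76 rectc@.03 [0.5932 0.3329]
lm [333.5 211.4] [0.6012 0.3343] 0.87
[321.92426054 312.85411888]
row [0.012 0.029 0.519] [0.    0.    0.004] at [0.598  0.3254 0.1646] F [-0.2 -0.   0.4] w 0.0854 j7 0.92
```

View pics/w3.png

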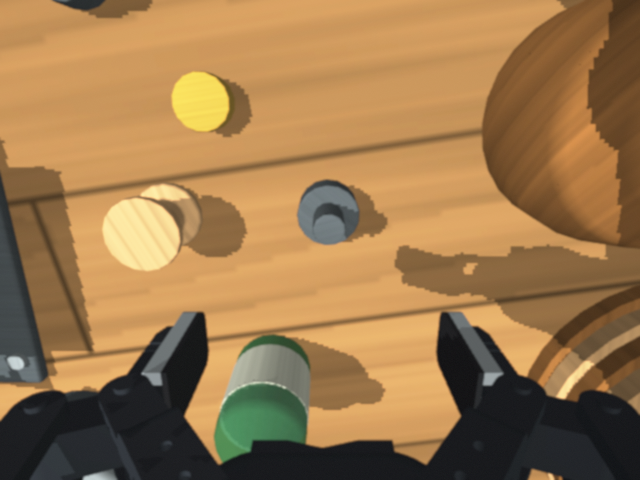

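The stem top is at (330,231), about 5 mm to +y of the tool's centre plane. The bottle and spool are clear.

Emit:
apply_moves(rows=[[0.005,0.022,0.22,0,0,0],[0.005,0.022,0.42,0,0,0],[0.005,0.022,0.519,0,0,0],[0.005,0.022,0.519,0,0,0]])

```text
clock: 10.15
tcp_pos: [0.596, 0.3302, 0.0325]
orientation: [-0.234, -3.129, 0.004]
contact_force: [-0.3, -0.7, 0.2]
grip_width: 0.0856
gripper_force: 0.0
```

Emit:
apply_moves(rows=[[0,0,0,0,0,0],[0,0,0,0,0,0],[0,0,0,0,0,0],[0,0,0,0,0,0],[0,0,0,0,0,0]], claw=0, newtons=50)

```text
clock: 10.78
tcp_pos: [0.5981, 0.3311, 0.0358]
orientation: [0.234, 3.132, 0.001]
contact_force: [-2.0, -1.0, 6.4]
grip_width: 0.0207
gripper_force: 48.7
```

Emit:
apply_moves(rows=[[0,0,-0.25,0,0,0],[0,0,-0.5,0,0,0],[0,0,-0.7,0,0,0],[0,0,-0.7,0,0,0]])

```text
clock: 11.28
tcp_pos: [0.5997, 0.3322, 0.2144]
orientation: [0.234, 3.126, 0.008]
contact_force: [1.3, -0.6, -4.1]
grip_width: 0.0203
gripper_force: 50.6
```

Run:
```python
from h import *
go([.6159,.0066,.2],-.155+np.pi/2)
```

```text
row [-0.257 -1.279  0.052] [0.004 0.004 0.004] at [0.5997 0.3322 0.2144] F [ 1.3 -0.6 -4.1] w 0.0203 j7 0.91
```

Emit:
apply_moves(rows=[[-0.2,-1,0,0,0,0],[-0.2,-1,0,0,0,0],[-0.2,-1,0,0,0,0],[-0.2,-1,0,0,0,0],[-0.2,-1,0,0,0,0]])

```text
clock: 11.9
tcp_pos: [0.6085, 0.0682, 0.2076]
orientation: [-0.249, -3.128, 0.008]
contact_force: [0.5, 1.1, -3.8]
grip_width: 0.0203
gripper_force: 50.6
```

Run:
```python
from h import *
f=r.grab_frame("wrist");save("w4.png",f["pixels"])
go([.6159,.0066,.125],-.155+np.pi/2)
```

```text
row [-0.07  -0.251  0.331] [-0.002 -0.002 -0.   ] at [0.6086 0.0715 0.2076] F [ 0.7 -0.6 -4.2] w 0.0201 j7 1.29
```

View pics/w4.png

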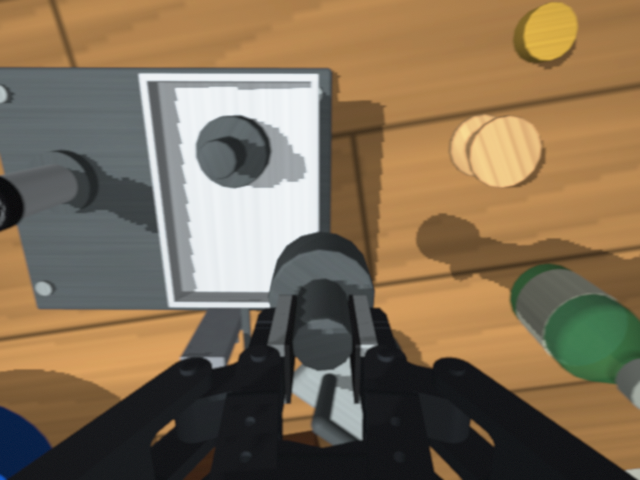

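The first weight stands at (233,150), inside the tray, which has sunk. The gripper and second weight are clear of the gauge post and flat iron.

Emit:
apply_moves(rows=[[-0.06,-0.245,0,0,0,0],[-0.06,-0.245,0.1,0,0,0],[-0.06,-0.245,0.25,0,0,0],[-0.06,-0.245,0.35,0,0,0],[-0.06,-0.245,0.36,0,0,0]])

```text
clock: 12.58
tcp_pos: [0.613, 0.0154, 0.1163]
orientation: [-0.23, -3.126, 0.001]
contact_force: [0.6, -0.5, -2.6]
grip_width: 0.0205
gripper_force: 50.7
```

Run:
```python
from h import *
go([.6159,.0066,.089],-.155+np.pi/2)
```

```text
row [-0.017 -0.033  0.109] [-0.001 -0.004  0.005] at [0.613  0.0154 0.1163] F [ 0.6 -0.5 -2.6] w 0.0205 j7 1.43
```

Emit:
apply_moves(rows=[[-0.01,-0.02,0.035,0,0,0],[-0.01,-0.02,0.07,0,0,0],[-0.01,-0.02,0.1,0,0,0],[-0.01,-0.02,0.1,0,0,0],[-0.01,-0.02,0.1,0,0,0]])

```text
clock: 13.2
tcp_pos: [0.6174, 0.0082, 0.0952]
orientation: [0.234, 3.133, 0.0]
contact_force: [-0.6, -1.1, -1.4]
grip_width: 0.0201
gripper_force: 51.0
```

Emit:
apply_moves(rows=[[0,0,0.025,0,0,0],[0,0,0.025,0,0,0],[0,0,0.025,0,0,0]])

```text
clock: 13.58
tcp_pos: [0.6175, 0.0083, 0.0887]
orientation: [0.234, 3.133, 0.0]
contact_force: [-0.3, 0.3, -0.2]
grip_width: 0.0201
gripper_force: 51.0
```

Emit:
apply_moves(rows=[[0,0,0,0,0,0],[0,0,0,0,0,0],[0,0,0,0,0,0],[0,0,0,0,0,0]], claw=0.65)

```text
clock: 14.08
tcp_pos: [0.6174, 0.0084, 0.0886]
orientation: [0.234, 3.133, 0.0]
contact_force: [0.4, -0.6, 0.0]
grip_width: 0.0554
gripper_force: 0.0
```

Emit:
apply_moves(rows=[[0,0,-0.15,0,0,0],[0,0,-0.35,0,0,0],[0,0,-0.5,0,0,0],[0,0,-0.6,0,0,0],[0,0,-0.6,0,0,0]])

```text
clock: 14.7
tcp_pos: [0.6186, 0.0083, 0.2407]
orientation: [0.234, 3.129, 0.002]
contact_force: [-0.3, -0.4, -0.8]
grip_width: 0.0555
gripper_force: 0.0
```

Run:
```python
from h import *
f=r.grab_frame("scene")
a=cv2.resize(f["pixels"][150:310,190:350],(520,520),interpolation=cv2.INTER_CUBIC);save("s2.png",a)
go([.5516,-.1452,.25],-.155,mod=True)
```

```text
row [ 0.17  -0.646 -0.045] [-0.     0.001 -0.996] at [0.6176 0.0083 0.2389] F [-0.3  1.  -0.7] w 0.0552 j7 1.41
```

View pics/s2.png

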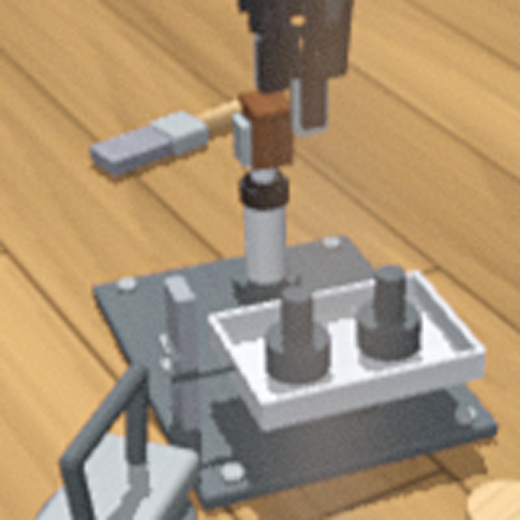

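Both weights stand upright in the sunk tray, at crop (298,335) and (388,315), and the pointer at the post (170,370) is around the bars. I'll check it more closely later. The next move is to turn and go above the grip.

Emit:
apply_moves(rows=[[0.17,-0.64,-0.04,0,0,0.12],[0.17,-0.64,-0.04,0,0,0.24],[0.17,-0.64,-0.04,0,0,0.36],[0.17,-0.64,-0.04,0,0,0.48],[0.17,-0.64,-0.04,0,0,0.58]], claw=1)

```text
clock: 15.38
tcp_pos: [0.5503, -0.1441, 0.247]
orientation: [-1.597, -2.703, 0.002]
contact_force: [-0.1, 0.1, 0.3]
grip_width: 0.0852
gripper_force: 0.0
```

Run:
```python
from h import *
go([.5516,-.1452,.235],-.155,mod=True)
```

```text
row [-0.006  0.002  0.048] [-0.002 -0.     0.419] at [ 0.5503 -0.1441  0.247 ] F [-0.1  0.1  0.3] w 0.0852 j7 0.81
```

Emit:
apply_moves(rows=[[0,0,0,0,0,0.11],[0,0,0,0,0,0.22],[0,0,0,0,0,0.33],[0,0,0,0,0,0.42],[0,0,0.03,0,0,0.42]])

```text
clock: 16.0
tcp_pos: [0.5511, -0.1434, 0.2397]
orientation: [-2.379, -2.051, 0.002]
contact_force: [-0.7, -0.4, -0.9]
grip_width: 0.0852
gripper_force: 0.0
```

Run:
```python
from h import *
f=r.grab_frame("wrist");save("w5.png",f["pixels"])
for t,z in(("grip_head",.122),("grip_point",.143),("button_face",.143)):
    for d in r.landmark_of(f,t)[:2]: print(t,np.round(d["point"]),ray(f,d["point"],z)[:2].round(4),round(d["conf"],2))
go([.5516,-.1452,.125],-.155,mod=True)
o=np.array([.567,-.0667]);c,s=np.cos(-.155),np.sin(-.155)
for x,y,z in((.013,-.1,.173),(.013,-.06,.173),(-.02,-.06,.173),(-.02,-.1,.173),(.02,-.08,.16)):
    print(proj(f,[o[0]+c*x-s*y,o[1]+s*x+c*y,z]).round(1))
```

```text
grip_head [323. 231.] [ 0.5523 -0.1449] 0.97
grip_point [324. 240.] [ 0.5529 -0.1446] 0.69
button_face [361. 241.] [ 0.5761 -0.1486] 0.84
row [-0.006  0.004  0.461] [-0.001  0.     0.005] at [ 0.551  -0.1435  0.2402] F [ 0.1 -0.2  0.1] w 0.0855 j7 0.22
[349.5 291.4]
[351.6 224.8]
[291.  224.4]
[292.2 291. ]
[360.9 251. ]
```

View pics/w5.png

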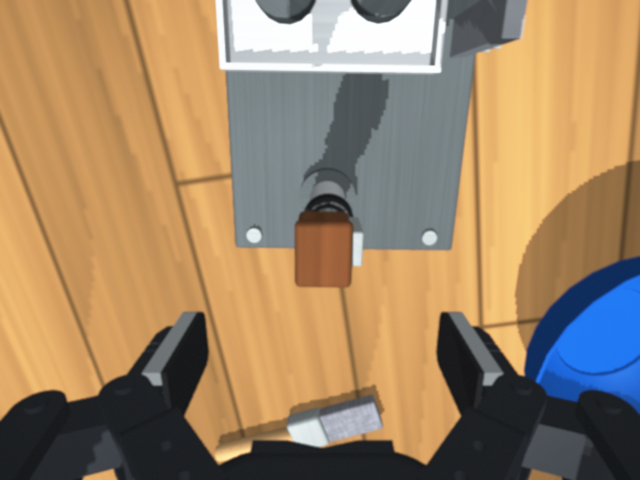

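The cap spans columns 295–351, centre 323 against a finger centre plane of 322, so it is aligned within 1 mm. I'll descend straight.

Emit:
apply_moves(rows=[[0,0,0.2,0,0,0.004],[0,0,0.36,0,0,0.004],[0,0,0.465,0,0,0.004],[0,0,0.465,0,0,0.004]])

```text
clock: 16.7
tcp_pos: [0.5501, -0.1434, 0.1231]
orientation: [-2.384, -2.041, 0.005]
contact_force: [-0.3, 0.2, 0.1]
grip_width: 0.0853
gripper_force: 0.0
```

Emit:
apply_moves(rows=[[0,0,0,0,0,0],[0,0,0,0,0,0],[0,0,0,0,0,0],[0,0,0,0,0,0],[0,0,0,0,0,0]], claw=0, newtons=60)

```text
clock: 17.32
tcp_pos: [0.5522, -0.1438, 0.1268]
orientation: [2.387, 2.041, 0.004]
contact_force: [-4.2, 1.8, 13.0]
grip_width: 0.0332
gripper_force: 61.0
```

Emit:
apply_moves(rows=[[0,0,-0.03,0,0,0],[0,0,-0.07,0,0,0],[0,0,-0.11,0,0,0],[0,0,-0.15,0,0,0],[0,0,-0.19,0,0,0]])

```text
clock: 17.95
tcp_pos: [0.5521, -0.1437, 0.1732]
orientation: [2.386, 2.042, 0.001]
contact_force: [4.7, -1.7, -3.6]
grip_width: 0.0327
gripper_force: 60.6
```

Emit:
apply_moves(rows=[[0,0,-0.04,0,0,0],[0,0,-0.08,0,0,0],[0,0,-0.12,0,0,0],[0,0,-0.16,0,0,0],[0,0,-0.2,0,0,0]])

```text
clock: 18.58
tcp_pos: [0.552, -0.1437, 0.2223]
orientation: [2.386, 2.042, 0.0]
contact_force: [7.3, -2.2, -11.7]
grip_width: 0.0329
gripper_force: 61.3
```

Run:
```python
from h import *
f=r.grab_frame("scene")
for d in r.landmark_of(f,"grip_head")[:2]: print(np.round(d["point"]),d["conf"])
go([.5516,-.1452,.245],-.155)
```

```text
[274. 165.] 0.62
row [-0.006 -0.001 -0.088] [ 0.001  0.    -0.   ] at [ 0.552  -0.1437  0.2229] F [  7.4  -1.8 -10.1] w 0.033 j7 0.23
```

Emit:
apply_moves(rows=[[0,0,-0.03,0,0,0],[0,0,-0.06,0,0,0],[0,0,-0.09,0,0,0],[0,0,-0.105,0,0,0],[0,0,-0.105,0,0,0]])

```text
clock: 19.3
tcp_pos: [0.5519, -0.1436, 0.2476]
orientation: [2.386, 2.042, -0.0]
contact_force: [10.3, -2.1, -15.2]
grip_width: 0.0331
gripper_force: 64.5
```

Emit:
apply_moves(rows=[[0,0,-0.012,0,0,0],[0,0,-0.012,0,0,0],[0,0,-0.012,0,0,0]])

```text
clock: 19.68
tcp_pos: [0.5516, -0.1435, 0.2483]
orientation: [2.386, 2.042, -0.003]
contact_force: [16.6, -5.3, -32.1]
grip_width: 0.0327
gripper_force: 65.5
```

Emit:
apply_moves(rows=[[0,0,0.005,0,0,0],[0,0,0.005,0,0,0],[0,0,0.005,0,0,0]], newtons=70)

```text
clock: 20.05
tcp_pos: [0.5517, -0.1435, 0.2481]
orientation: [2.386, 2.042, -0.002]
contact_force: [12.9, -3.3, -23.9]
grip_width: 0.0325
gripper_force: 76.1
```

Run:
```python
from h import *
f=r.grab_frame("scene");im=f["pixels"]
a=cv2.resize(im[90:310,190:350],(400,550),interpolation=cv2.INTER_CUBIC);b=cv2.resize(im[220:296,228:283],(398,550),interpolation=cv2.INTER_CUBIC);save("fin.png",np.hstack([a,b]))
c,s=np.cos(-.155),np.sin(-.155)
w=lambda x,y,z:proj(f,[.567+c*x-s*y,-.0667+s*x+c*y,z]).round(1)
print("head underside/cap top",w(0,-.08,.242),w(0,-.08,.293)); print(r.get_obs()["contact_force"],r.get_obs()["tcp_pos"],r.get_obs()["grip_width"])
for sk in(.03,.036,.042):
  print([w(x,y,.103-sk) for x,y in((.08,.135),(-.08,.135),(-.08,.025),(.08,.025))])
for d in r.outline_of(f,"tray_pan")[:1]:
  print(d["rect"])
```

```text
head underside/cap top [268.8 153. ] [268.3 131.5]
[ 13.50413758  -3.89362289 -24.17521162] [ 0.55165269 -0.14356808  0.24805719] 0.0329010358884642
[array([270.2, 272.3]), array([338.7, 255.8]), array([317.7, 231.5]), array([253.1, 245.4])]
[array([270.2, 274.6]), array([338.5, 258. ]), array([317.6, 233.6]), array([253.2, 247.7])]
[array([270.3, 276.9]), array([338.4, 260.3]), array([317.5, 235.7]), array([253.3, 249.9])]
[244.7, 229.5, 95.6, 51.0]
```

View pics/fin.png

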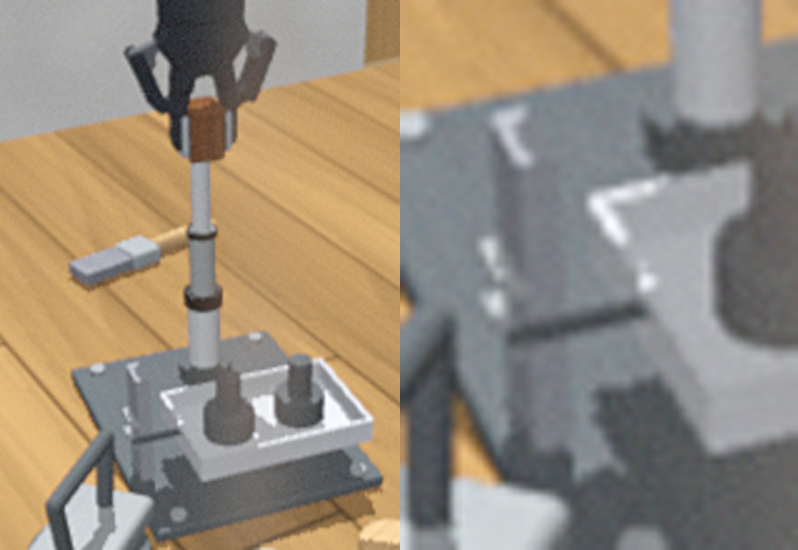

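Both pole sections are out. The cap top is at row ~129 and the underside at ~154, against 131 and 153 predicted at full height. The tray rim corners match a sink of about 36 mm, inside the 26–46 mm band, with both weights standing. I'm handing in.

```bash
python3 -c "
from bench import r
print(r.hand_in())"
```

```text
the job is handed in; nothing more can be done
None
```

I placed two iron weights in the tray, which sank about 36 mm (band 26–46 mm, judged from the tray rim because the pointer itself was hard to read), pulled the pole out to its second stop, and handed in with the grip still held at full height.

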